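# Lock the carousel feeder with its index pin

## Robot

A 6-joint arm with a two-finger parallel gripper is mounted at the origin on a cart in front of the work surface, level with it; the furniture and walls round the work are solid. World frame = base frame: x ahead of the robot, y to its left, z up, the work surface at z = 0. Lengths are in m, angles in rad, forces in N, time in s.
With the tool pointing down it reaches from about 0.3 to 0.875 m from the base axis. Payload 6.4 kg.
Tool frame: the origin (TCP) lies on the centre line of the jaws, within the pads' length; the fingertips stand 25 mm ahead of it and the grasp point (between the pads) lies 6 mm ahead of it (env.nose_length is the distance from the TCP to the fingertips, in m); z points along the fingers, y is the line along which they close (so a half turn about z gives the same grasp; the last joint's range is limited). The gripper opens to 88 mm and grips with 3 to 60 N. Pads are 18 mm wide; open, the fingers measure 123 mm over their backs; the gripper's body (75 mm by 187 mm) begins 45 mm behind the grasp point.
Start: joints at [-0.206, 0.181, 1.607, -0, 1.354, -0.206], TCP at [0.575, 0, 0.264] pointing down, gripper open.
Joint ranges: [-2.99, 2.99], [-0.89, 2.07], [0.3, 2.58], [-1.14, 4.28], [0, 2.63], [-3.12, 3.12]. Speed limits (rad/s): [2.57, 2.57, 3.01, 3.14, 3.14, 3.14].

## Interface

Orientations are given as a unit quaternion [w, x, y, z].
In Python, from cell import env gives the robot as it stands.
- The arm moves only by the tool move_arm, never from a script. Its argument "series" is one flat list of numbers, 7 for each row, row after row: the turn, a rotation vector about the tool's x, y, z in degrees, then the shift along the tool's x, y, z in m, then the gripper command: -1 is fully open, 1 is shut, values between are in proportion. A call has 1 to 12 rows; each row is the pose to reach, as a shift and turn from the pose commanded when the call began, along the tool's axes at that moment; what a row does not reach only later rows make up. A row lasts 1/10 s, in which the tool goes at most 50 mm and 8.59 degrees, less where a joint would pass 70% of its speed; a pose out of reach is approached as far as the arm can. A call with a gripper value outside its range is refused whole. The fingers move at their own pace and stop on an object; "grip_force" is the grip in N (left out, the last holds). Time passes only in rows, so rows that repeat a pose let the fingers close. It gives the time, the measured TCP pose, the force and the opening at its end, in the units of the state.
- env.get_state(): the state, without advancing time (a new reading comes with each control period).
- env.camera(name): name is "scene" or "side" or "wrist"; returns the picture (480x640x3 uint8, red, green, blue); there is no depth.
- env.calibration(name): a dict with "vertical_fov" (degrees; the focal length in pixels is half the picture's height over the tangent of half this angle, whatever the lens; pixels are square), "cx", "cy" (the principal point, pixels), "k1" (the pictures are not rectified: a ray, as slopes to the right and down, at radius r is drawn at 1 + k1 r^2 times it, then the intrinsics apply), "R" (3x3) and "t" (3): a world point X has camera coordinates R X + t; the wrist camera has in their place "T_tool_cam" (4x4, takes a point from camera to tool coordinates, whose origin is the TCP and whose axes are the flange's). Camera axes: x right, y down, z forward; pixel columns grow to the right and rows downward; lengths in m; the calibration is good to about 2 mm. A picture is of the moment at which its call begins: read the wrist's pose just before it. calibration takes no time and is no camera call.
- env.finish_job(): hands the job in, once; it reports no verdict.
The state is a dict: "time_s": time; "joint_pos": joint angles; "joint_velocities": joint speeds; "joint_efforts": joint torques, N m; "tcp_pos": TCP position; "eef_rot": TCP orientation; "force": force on the tool from outside, world axes, zero at the start; "torque": the same for the moment, N m; "grip_width": opening from 0.0 (shut) to 1.0 (fully open).
Only numpy, scipy, OpenCV 4.12 (cv2) and the standard library are available. Lean on these libraries where they do the work, as an engineer would, in place of code of your own. Each camera call takes 0.05 s, during which the arm holds its last target. There are 200 camera calls.

## Task

Turn the green tray of the carousel feeder until its brass index hole lies under the hole of the aluminium bracket, then take the orange-handled pin out of its grey block and put it down through the bracket and the tray, fully home with its collar on the bracket, so that the tray is locked. Let go of the pin, and do not knock over or push about the dropper bottle, the loose food cup or the nail brush.

Things in the scene. Friction and masses are not known exactly. Their poses are not given: they have to be found in the camera images.
- feeder: carousel feeder, fixed to the table: round grey base, radius 106 mm, 20 mm high. Origin: centre of its underside, on the tray's vertical axis. Its +y axis points to the bracket: an aluminium post (36 x 20 mm, outer side 129 mm from the axis) with an arm 36 mm wide, 10 mm thick (z 54 to 64 mm) that reaches in over the tray's rim to 69.5 mm from the axis. Turned up to 0.45 rad about z.
- tray (a joint): angle of the feeder's tray about the vertical axis (rad, counterclockwise from above positive, free from -2.6 to 2.6; 0 = its index hole exactly under the bracket hole). It starts between 0.7 and 2.3. The tray turns with light friction (about 0.05 N m, under 1 N at the stud) and stays where it is left.
- tray_hole (a point): mouth of the index hole (15.5 mm diameter, in a brass insert) of the tray, 85 mm from its axis. The tray is a green disc, radius 98 mm, 20 mm thick, top 43 mm above the table; a white line runs from its hub to the hole; two food cups fixed on it (42 mm wide, rims 74 mm above the table) are centred 46 mm from the axis, 75 degrees either side of the hole.
- stud_top (a point): centre of the top of the red stud on the tray, a 16 mm thick upright post 72 mm from the axis, diametrically opposite the index hole, rising from the tray (z 43 mm) to z 80 mm. Pushing it sideways turns the tray.
- bracket_hole (a point): mouth of the hole (13.5 mm diameter, vertical) in the bracket arm, at the arm's top face 64 mm above the table, 85 mm from the tray's axis along the feeder's +y axis
- pin: index pin, loose, 60 g. Origin: centre of its collar's underside; z up along the pin. Below: steel shank 12 mm thick, 41 mm long, the last 8 mm tapering to 4 mm. Above: collar 24 mm wide, 4 mm thick, then a round orange handle 18 mm thick up to 44 mm. It starts upright in the grey block, collar on the block's top; fully home, the collar lies on the bracket arm, the tip inside the tray's hole.
- pin_block: grey block 50 x 50 mm, 46 mm high, fixed to the table, with a vertical 14.5 mm hole in which the pin is parked. Origin: centre of its underside.
- dropper: brown dropper bottle, 33 mm wide, 102 mm tall, standing loose; origin at the centre of its underside
- food_cup: small loose cup of food, 42 mm wide, 38 mm tall; origin at the centre of its underside
- nail_brush: purple nail brush lying loose, 30 x 86 x 55 mm; origin at the centre of its underside
- glass_door (a point): middle of the lower edge of the thin clear glass door of the brooder cabinet at the right. It stands open, fixed and upright, across the right part of the table: straight from x 0.59, y -0.47 to x 0.16, y -0.15 (beside the robot's base), from 0.07 to 0.46 m above the table top. To pass from one side of it to the other, lift over it.

How it is judged:
On the way, in this order (a step that is already met when the one before it is completed fails the run):
1. the tray is turned until its index hole lies under the bracket hole (within 6 mm) (horizontal distance between tray_hole and bracket_hole below 0.006 m), for 0.1 s.
2. the pin is down through bracket and tray, its collar within 4 mm of the bracket (horizontal distance between pin and bracket_hole below 0.004 m and z of pin in the frame of bracket_hole below 0.004 m), for 0.1 s.
At the end, for the whole second after the job is handed in: The pin stands upright (within 0.1 rad) and at rest in the bracket hole (within 4 mm), its collar within 4 mm of the bracket's top face, its tip through the tray's index hole, which lies within 6 mm of the bracket hole (all of step 2 and horizontal distance between tray_hole and bracket_hole below 0.006 m and z of pin in the frame of bracket_hole above -0.004 m and angle between pin's own z axis and vertical below 0.1 rad and linear speed of pin below 0.02 m/s); the robot touches nothing.
It fails at once if the dropper bottle is knocked over or pushed away by more than 3 cm (angle between dropper's own z axis and vertical above 0.5 rad or distance of dropper from where it was at the start of the episode above 0.03 m).
It fails at once if the loose food cup is knocked over or pushed away by more than 3 cm (angle between food_cup's own z axis and vertical above 0.5 rad or distance of food_cup from where it was at the start of the episode above 0.03 m).
It fails at once if the nail brush is knocked over or pushed away by more than 3 cm (angle between nail_brush's own z axis and vertical above 0.5 rad or distance of nail_brush from where it was at the start of the episode above 0.03 m).
It also fails if it takes over 72 s, if anything falls off the work surface, if the arm or the gripper's body presses on something with over 40 N, if the wrist force passes 120 N, or if a joint passes its speed limit or range.

## Working session

There is one attempt and no reset: what is moved stays moved. The work goes in short steps, Python scripts to look and compute and a tool call to move; the robot and the scene stay as the last step left them, time stands still between calls to the robot, and variables do not carry over. Pictures are saved under pics/ and viewed, on a budget of 10 in all, crops included, one or two more only if the job needs it, and the job is handed in when it is done.

Besides the shell and the picture viewer there is one more tool, called after ">>>" as name(argument=value, ...) on one line, values as JSON. move_arm: Moves the arm, as the interface text tells. Its arguments: {"type":"object","properties":{"series":{"type":"array","items":{"type":"number"}},"grip_force":{"type":"number"}},"required":["series"]}

```bash
mkdir -p pics; cat > h.py <<'E'
import numpy as np, cv2
from cell import env
from scipy.spatial.transform import Rotation as Ro
def cam(name):
    c=env.calibration(name); f=240/np.tan(np.radians(c["vertical_fov"])/2)
    if "R" in c: R=np.array(c["R"]);t=np.array(c["t"])
    else:
        s=env.get_state();q=s["eef_rot"];A=Ro.from_quat([q[1],q[2],q[3],q[0]]).as_matrix()
        T=np.eye(4);T[:3,:3]=A;T[:3,3]=s["tcp_pos"];W=np.linalg.inv(T@np.array(c["T_tool_cam"]));R=W[:3,:3];t=W[:3,3]
    return dict(f=f,cx=c["cx"],cy=c["cy"],k=c["k1"],R=R,t=t)
def proj(C,X):
    p=(C["R"]@np.atleast_2d(X).T).T+C["t"];u=p[:,:2]/p[:,2:];r=(u**2).sum(1,keepdims=True);u=u*(1+C["k"]*r)
    return u*C["f"]+[C["cx"],C["cy"]]
def back(C,uv,z):
    d=(np.array(uv,float)-[C["cx"],C["cy"]])/C["f"];u=d.copy()
    for _ in range(30):u=d/(1+C["k"]*(u@u))
    r=C["R"].T@np.array([*u,1]);o=-C["R"].T@C["t"]
    return o+r*(z-o[2])/r[2]
def shot(name,fn):
    C=cam(name);im=env.camera(name);cv2.imwrite("pics/"+fn,im[:,:,::-1]);np.save("pics/"+fn[:-4]+".npy",C,allow_pickle=True);return C,im
E
python3 - <<'E'
from h import *
for n in("scene","side","wrist"):
    C,im=shot(n,n+"0.png");print(n,-C["R"].T@C["t"],C["f"],C["k"])
print(env.get_state())
E
```

```text
scene [1.10747287 0.70041751 1.10323071] 479.2432627859242 -0.1061283341808116
side [0.23085471 1.01519791 0.43647303] 432.9851584017241 0.035697807414447405
wrist [0.57509673 0.0780414  0.3826029 ] 407.7796917767505 -0.08153297077381849
{'time_s': 0.15, 'joint_pos': array([-2.06273317e-01,  1.81386641e-01,  1.60773819e+00, -4.06753052e-06,
        1.35383351e+00, -2.06297412e-01]), 'joint_velocities': array([-0.00175839, -0.00010437, -0.00513962, -0.00142672,  0.00072866,
       -0.00020052]), 'joint_efforts': array([ 2.17843895e-03, -4.34232402e+01, -3.42173409e+01,  7.02767819e-02,
        3.56537139e-02, -6.69761539e-05]), 'tcp_pos': array([5.74628305e-01, 1.09462026e-04, 2.63027347e-01]), 'eef_rot': array([-5.70416932e-04,  7.07097787e-01,  7.07115446e-01, -3.75368941e-04]), 'force': array([ 0.01111033, -0.01064037,  0.90158801]), 'torque': array([0.01213077, 0.04456807, 0.04276569]), 'grip_width': 1.0016145336992617}
```

View pics/scene0.png

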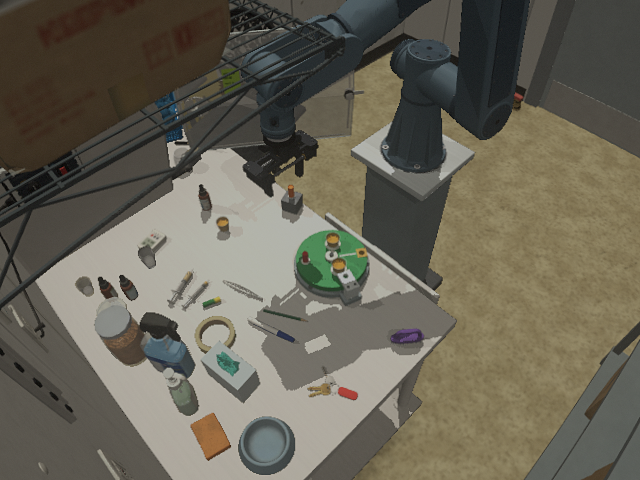

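View pics/wrist0.png

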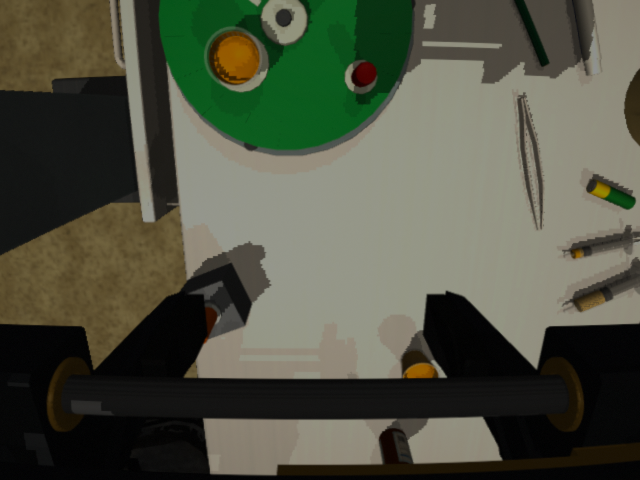

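View pics/side0.png

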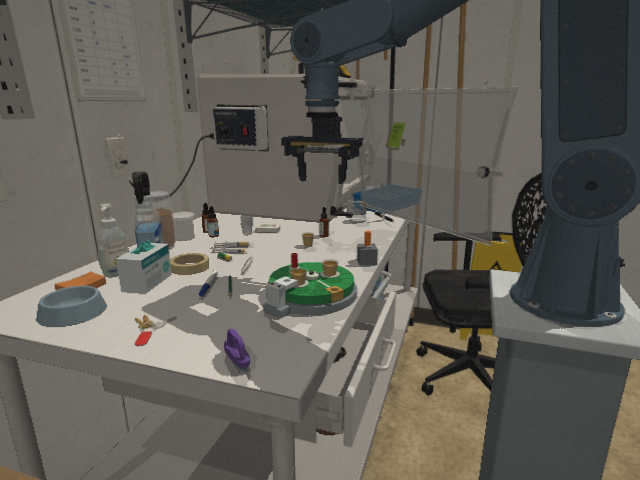

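The scene view shows the tray hub near (331,256), the stud top near (305,254), the bracket near (345,285), the index hole near (362,253) and the pin handle near (291,187). Next I'll enlarge it.

```bash
python3 - <<'E'
from h import *
a=cv2.imread("pics/scene0.png");
A=cv2.resize(a[215:315,280:385],None,fx=5.5,fy=5.5,interpolation=cv2.INTER_CUBIC)
B=cv2.resize(a[175:225,270:310],None,fx=5.5,fy=5.5,interpolation=cv2.INTER_CUBIC)
o=np.zeros((550,800,3),np.uint8);o[:A.shape[0],:A.shape[1]]=A;o[:B.shape[0],580:580+B.shape[1]]=B
cv2.imwrite("pics/c1.png",o)
C=np.load("pics/scene0.npy",allow_pickle=True).item();W=np.load("pics/wrist0.npy",allow_pickle=True).item();S=np.load("pics/side0.npy",allow_pickle=True).item()
for n,uv,z in(("stud",(305,253),.08),("hole",(362,253),.043),("pin top",(291,186),.09),("brk",(345,283),.064),("drop",(203,187),.1),("cup",(223,221),.038),("brush",(406,336),.03)):print(n,back(C,uv,z))
for n,uv,z in(("stud",(366,73),.08),("hub",(284,17),.06),("cup",(420,371),.038)):print("w",n,back(W,uv,z))
for n,uv,z in(("stud",(294,254),.08),("hole",(335,292),.043),("pin top",(368,232),.09)):print("s",n,back(S,uv,z))
E
```

```text
stud [0.61200825 0.10843406 0.08      ]
hole [0.48303313 0.19884145 0.043     ]
pin top [ 0.4753966  -0.09741531  0.09      ]
brk [0.59778299 0.24316442 0.064     ]
drop [ 0.66840793 -0.27476208  0.1       ]
cup [ 0.68224096 -0.17449004  0.038     ]
brush [0.58786736 0.44364595 0.03      ]
w stud [0.60991539 0.1036453  0.08      ]
w hub [0.55177155 0.14419274 0.06      ]
w cup [ 0.67949606 -0.1703083   0.038     ]
s stud [0.60645549 0.11215188 0.08      ]
s hole [0.47352065 0.20952815 0.043     ]
s pin top [ 0.47146214 -0.08790212  0.09      ]
```

View pics/c1.png

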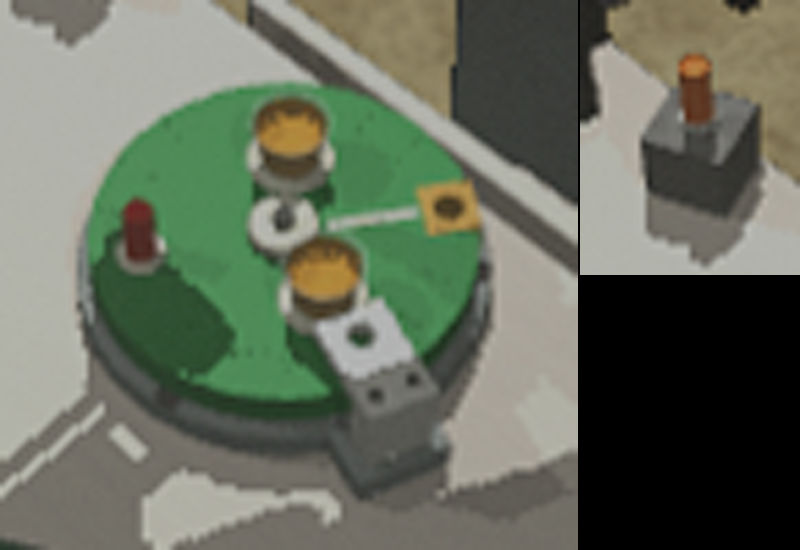

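The crop shows the bracket hole at (345.6,275.5), the index hole at (361.8,252.6), the stud top at (305.1,252.8) and the handle top at (291.1,186.6), all in scene pixels.

```bash
python3 - <<'E'
from h import *
C=np.load("pics/scene0.npy",allow_pickle=True).item()
s=back(C,(305.1,252.8),.08)[:2];h=back(C,(361.8,252.6),.043)[:2];b=back(C,(345.6,275.5),.064)[:2];p=back(C,(291.1,186.6),.09)[:2]
c=h+85/157*(s-h);hub=back(C,(280+284/5.5,215+213/5.5),.06)
print(s,h,np.linalg.norm(s-h),"c",c,"hub",hub,"b",b,np.linalg.norm(b-c),"pin",p)
ang=lambda v:np.arctan2(v[1],v[0])
f=ang(b-c);print("feeder yaw",f-np.pi/2,"tray",ang(h-c)-f, "goal stud",c-72e-3*(b-c)/np.linalg.norm(b-c))
E
```

```text
[0.61136176 0.10813664] [0.48240247 0.19751429] 0.1569039859041712 c [0.55222119 0.14912512] hub [0.55294802 0.15004189 0.06      ] b [0.57979988 0.22809029] 0.08364258696478619 pin [ 0.47687701 -0.09533179]
feeder yaw -0.3360077111356541 tray 1.300745085770801 goal stud [0.5284813  0.08115146]
```

>>> move_arm(series=[0,0,-8,0.013,0.005,0,0,0,0,-16,0.027,0.009,0.01,0,0,0,-24,0.04,0.014,0.03,0,0,0,-32,0.054,0.018,0.05,0,0,0,-40,0.068,0.023,0.07,0,0,0,-48,0.085,0.03,0.09,0,0,0,-55,0.108,0.0365,0.114,0,0,0,-55,0.108,0.0365,0.114,0,0,0,-55,0.108,0.0365,0.114,0,0,0,-55,0.108,0.0365,0.114,0], grip_force=6)

```text
time_s: 1.15
tcp_pos: [0.612, 0.1073, 0.1508]
eef_rot: [0.001, 0.302, 0.953, 0.0]
force: [0.5, -0.3, 0.4]
grip_width: 0.501
```

```bash
python3 - <<'E'
from h import *
C,im=shot("wrist","w1.png")
s=env.get_state();print(s["time_s"],s["tcp_pos"],s["eef_rot"],s["grip_width"])
print(proj(C,[[.6114,.1081,.08],[.5522,.1491,.043],[.5798,.2281,.064],[.4824,.1975,.043]]))
E
```

```text
1.2 [0.61218211 0.10721133 0.15107793] [9.82273541e-04 3.01663057e-01 9.53414080e-01 1.64157691e-04] 0.5004001727660405
[[315.78356101 270.34804278]
 [314.7980684  120.07669719]
 [481.514783    74.26469051]
 [313.63902465 -53.95329449]]
```

View pics/w1.png

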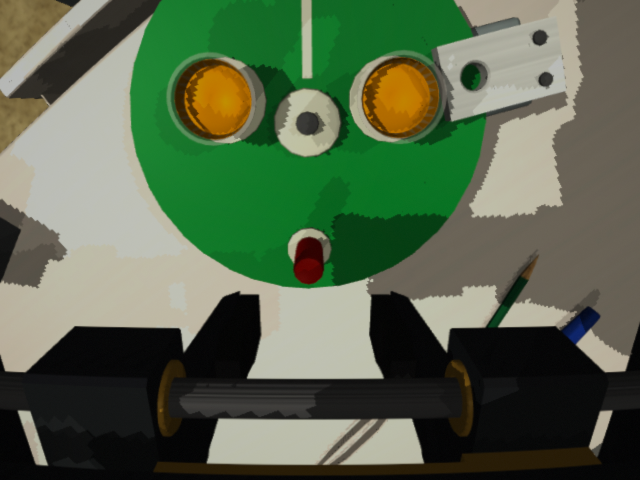

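The wrist view shows the stud top at (308,268), the bracket hole at (474,76) and the hub at (307,124). The jaw centre is near column 315, so I'll use the visible fingertips to check the wrist camera's bias.

```bash
python3 - <<'E'
from h import *
C=np.load("pics/w1.npy",allow_pickle=True).item()
print(env.calibration("wrist")["T_tool_cam"])
q=env.get_state()["eef_rot"];A=Ro.from_quat([q[1],q[2],q[3],q[0]]).as_matrix();p=env.get_state()["tcp_pos"]
for x in(-.009,.009):
  for y in(-.022,.022):
    for z in(.025,):print(x,y,z,proj(C,A@[x,y,z]+p))
for n,uv,z in(("stud",(308,268),.08),("brk",(474,76),.064),("hub",(307,124),.06)):print(n,back(C,uv,z))
E
```

```text
[[-1.53783450e-04 -9.53751870e-01 -3.00594989e-01  7.78021398e-02]
 [ 9.99998976e-01  2.80983189e-04 -1.40312231e-03 -6.82386869e-06]
 [ 1.42269267e-03 -3.00594897e-01  9.53750850e-01 -1.19652134e-01]
 [ 0.00000000e+00  0.00000000e+00  0.00000000e+00  1.00000000e+00]]
-0.009 -0.022 0.025 [[260.88977379 336.46459517]]
-0.009 0.022 0.025 [[369.72613543 336.54496163]]
0.009 -0.022 0.025 [[258.87395505 296.06689981]]
0.009 0.022 0.025 [[371.76514635 296.13341501]]
stud [0.60811973 0.10563607 0.08      ]
brk [0.57843856 0.22459751 0.064     ]
hub [0.55122057 0.14504169 0.06      ]
```

>>> move_arm(series=[0,0,0,0.002,-0.0035,0.025,0,0,0,0,0.002,-0.0035,0.05,0,0,0,0,0.002,-0.0035,0.076,0,0,0,0,0.002,-0.0035,0.076,0,0,0,0,0.002,-0.0035,0.076,0.6,0,0,0,0.002,-0.0035,0.076,0.8,0,0,0,0.002,-0.0035,0.076,0.8,0,0,0,0.002,-0.0035,0.076,0.8,0,0,0,0.002,-0.0035,0.076,0.8], grip_force=6)

```text
time_s: 2.1
tcp_pos: [0.6089, 0.1062, 0.0752]
eef_rot: [0.001, 0.301, 0.954, 0.0]
force: [-0.6, -0.3, 6.7]
grip_width: 0.175
```

>>> move_arm(series=[0,0,6.2,0.0004,-0.0078,0,0.8,0,0,12.4,0.0017,-0.0155,0,0.8,0,0,18.6,0.0038,-0.023,0,0.8,0,0,24.8,0.0066,-0.0302,0,0.8,0,0,31,0.0103,-0.0371,0,0.8,0,0,37.2,0.0147,-0.0435,0,0.8,0,0,43.4,0.0197,-0.0495,0,0.8,0,0,49.6,0.0253,-0.0548,0,0.8,0,0,55.8,0.0315,-0.0596,0,0.8,0,0,62,0.0382,-0.0636,0,0.8,0,0,68.2,0.0453,-0.0669,0,0.8,0,0,74.4,0.0526,-0.0693,0,0.8])

```text
time_s: 3.3
tcp_pos: [0.5264, 0.0797, 0.0752]
eef_rot: [0.001, 0.818, 0.576, 0.002]
force: [3.0, 1.4, 4.8]
grip_width: 0.179
```

```bash
python3 - <<'E'
from h import *
for i in range(3): s=env.camera("scene")
C,im=shot("wrist","w2.png")
s=env.get_state();print(s["time_s"],s["tcp_pos"],s["eef_rot"],s["grip_width"],s["force"])
print(proj(C,[[.5512,.1450,.043],[.5784,.2246,.064]]))
E
```

```text
3.5 [0.52596581 0.07993332 0.07498091] [6.93244776e-04 8.16099686e-01 5.77909730e-01 1.07928208e-03] 0.18204829059169444 [0.08823583 0.28820404 5.43446169]
[[ 320.50326453  134.0075051 ]
 [ 319.32442693 -165.46183804]]
```

View pics/w2.png

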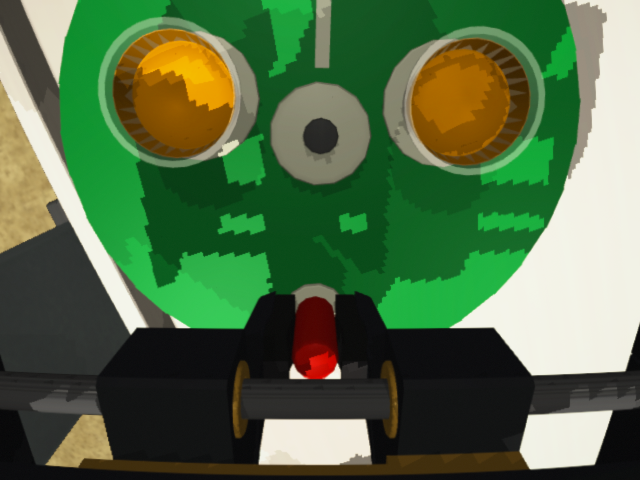

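>>> move_arm(series=[0,0,0,0,0,0,0.3,0,0,0,0,0,0,0.3,0,0,0,0,0,0,0.3,0,0,0,0,0,-0.03,0.3,0,0,0,0,0,-0.06,0.3,0,0,0,0.03,0,-0.08,0.3,0,0,0,0.06,0,-0.08,0.3,0,0,0,0.079,0,-0.08,0.3,0,0,0,0.079,0,-0.08,0.3,0,0,0,0.079,0,-0.08,0.3])

```text
time_s: 4.5
tcp_pos: [0.5508, 0.1542, 0.1532]
eef_rot: [-0.0, 0.816, 0.578, -0.001]
force: [-0.9, 0.2, 0.8]
grip_width: 0.353
```

```bash
python3 - <<'E'
from h import *
env.camera("scene")
C,im=shot("wrist","w3.png")
s=env.get_state();print(s["time_s"],s["tcp_pos"],s["eef_rot"],s["grip_width"],s["force"])
uv=proj(C,[[.5512,.1450,.043],[.5784,.2246,.064],[.528,.0774,.08]]);print(uv)
x,y=uv[1].astype(int);x0=max(0,x-80);y0=max(0,y-60);print(x0,y0)
cv2.imwrite("pics/c3.png",cv2.resize(im[y0:y0+150,x0:x0+200,::-1],None,fx=4,fy=4,interpolation=cv2.INTER_CUBIC))
E
```

```text
4.6 [0.55073029 0.15348636 0.15318203] [-2.07886098e-04  8.16243156e-01  5.77708146e-01 -6.04744727e-04] 0.3515949794608498 [-0.39295578  0.8453029   0.10817211]
[[320.49865807 259.35821578]
 [320.04929396 114.28125968]
 [321.58739007 398.24559471]]
240 54
```

View pics/c3.png

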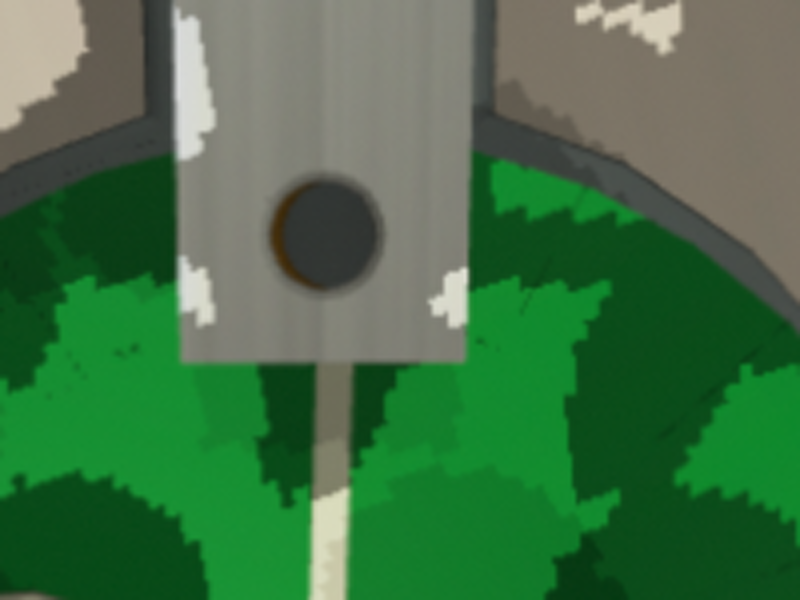

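The crop shows the bracket hole at pixel (321.8,112.8). The index hole is about 2 mm to its right, and the line is under the bracket. That is within the 6 mm tolerance and the taper will centre it. Next is the pin.

>>> move_arm(series=[0,0,0,-0.02,0,-0.01,0.3,0,0,0,-0.06,0.003,-0.02,0,0,0,0,-0.105,0.005,-0.02,0,0,0,0,-0.15,0.007,-0.02,0,0,0,0,-0.195,0.009,-0.02,0,0,0,0,-0.24,0.011,-0.02,0,0,0,0,-0.28,0.013,-0.02,0,0,0,0,-0.303,0.013,-0.02,0,0,0,0,-0.303,0.013,-0.02,0,0,0,0,-0.303,0.013,-0.02,0,0,0,0,-0.303,0.013,-0.02,0])

```text
time_s: 5.7
tcp_pos: [0.4628, -0.1352, 0.1736]
eef_rot: [-0.0, 0.816, 0.578, 0.0]
force: [-0.7, 0.1, 1.4]
grip_width: 0.504
```

```bash
python3 - <<'E'
from h import *
B=np.load("pics/w3.npy",allow_pickle=True).item();print("brk",back(B,(321.75,112.75),.064))
env.camera("scene")
C,im=shot("wrist","w4.png")
s=env.get_state();print(s["time_s"],s["tcp_pos"],s["eef_rot"],s["grip_width"],s["force"])
print(proj(C,[[.475,-.098,.09],[.475,-.098,.046]]))
E
```

```text
brk [0.57943155 0.22501407 0.064     ]
5.8 [ 0.46302221 -0.13485761  0.17360086] [-1.81799949e-04  8.15719962e-01  5.78446982e-01  6.67892029e-06] 0.496103797215252 [-0.72587902  1.4525818  -0.67665952]
[[312.85896428 190.78465981]
 [313.31011619 177.03556203]]
```

View pics/w4.png

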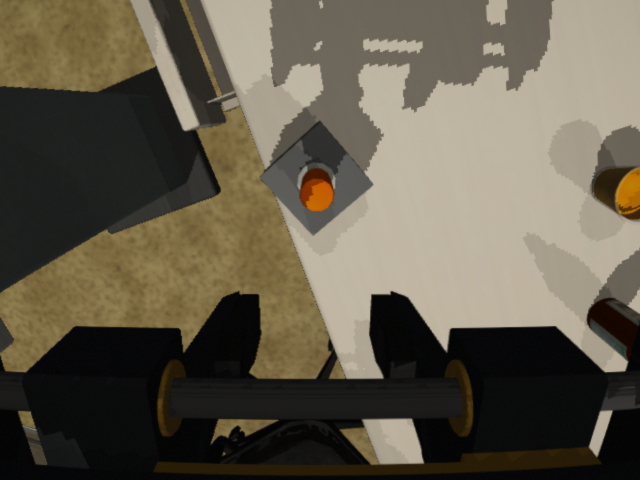

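The handle top is at (317,195), and the block spans (262–372, 122–235).

```bash
python3 - <<'E'
from h import *
C=np.load("pics/w4.npy",allow_pickle=True).item()
p=back(C,(317,195),.09);s=env.get_state();q=s["eef_rot"];A=Ro.from_quat([q[1],q[2],q[3],q[0]]).as_matrix()
for t in(p,back(C,(317.2,178.5),.046)): print(t,A.T@(t-s["tcp_pos"]))
E
```

```text
[ 0.47625887 -0.10073422  0.09      ] [0.03656247 0.00122765 0.0836086 ]
[ 0.47693702 -0.09962899  0.046     ] [0.03782007 0.00151472 0.1276088 ]
```

>>> move_arm(series=[0,0,0,0.02,0.001,0,0,0,0,0,0.037,0.0013,0.01,0,0,0,0,0.037,0.0013,0.04,0,0,0,0,0.037,0.0013,0.07,0,0,0,0,0.037,0.0013,0.092,0,0,0,0,0.037,0.0013,0.092,0,0,0,0,0.037,0.0013,0.092,0.5,0,0,0,0.037,0.0013,0.092,1,0,0,0,0.037,0.0013,0.092,1,0,0,0,0.037,0.0013,0.092,1,0,0,0,0.037,0.0013,0.092,1,0,0,0,0.037,0.0013,0.092,1], grip_force=20)

```text
time_s: 7.0
tcp_pos: [0.477, -0.1017, 0.0829]
eef_rot: [0.001, 0.816, 0.578, 0.0]
force: [-2.1, 1.0, 6.4]
grip_width: 0.194
```

>>> move_arm(series=[0,0,0,0,0,-0.01,1,0,0,0,0,0,-0.03,1,0,0,0,0,0,-0.055,1,0,0,0,0,0,-0.08,1,0,0,0,0,0,-0.1,1,0,0,0,0,0,-0.1,1,0,0,0,0,0,-0.1,1])

```text
time_s: 7.7
tcp_pos: [0.4764, -0.1015, 0.1819]
eef_rot: [0.0, 0.816, 0.578, 0.0]
force: [-0.7, -0.6, -0.7]
grip_width: 0.199
```

>>> move_arm(series=[0,0,0,0.02,0,0,1,0,0,0,0.06,-0.002,0,1,0,0,0,0.1,-0.004,0,1,0,0,0,0.14,-0.006,0,1,0,0,0,0.18,-0.008,0,1,0,0,0,0.22,-0.01,0,1,0,0,0,0.26,-0.012,0,1,0,0,0,0.3,-0.012,0,1,0,0,0,0.325,-0.012,0,1,0,0,0,0.341,-0.012,0,1,0,0,0,0.341,-0.012,0,1,0,0,0,0.341,-0.012,0,1])

```text
time_s: 8.9
tcp_pos: [0.5777, 0.2234, 0.1806]
eef_rot: [-0.0, 0.816, 0.578, -0.001]
force: [0.1, 0.2, -0.9]
grip_width: 0.198
```

```bash
python3 - <<'E'
from h import *
ps=[]
for i in range(6):
    env.camera("scene");s=env.get_state();ps.append(s["tcp_pos"])
print(np.mean(ps,0),np.std(ps,0),s["eef_rot"],s["grip_width"],s["force"])
C,im=shot("wrist","w5.png");S,a=shot("side","s5.png");G,b=shot("scene","g5.png")
W=im[:,:,::-1][200:400,200:440];u=proj(G,[[.579,.225,.09]])[0].astype(int);v=proj(S,[[.579,.225,.1]])[0].astype(int);print(u,v)
f=lambda m,c:cv2.resize(m[c[1]-40:c[1]+40,c[0]-50:c[0]+50,::-1],(400,320),interpolation=cv2.INTER_CUBIC)
o=np.hstack([f(b,u),f(a,v)]);cv2.imwrite("pics/c5.png",np.vstack([o,np.hstack([cv2.resize(W,(336,280)),np.zeros((280,464,3),np.uint8)])]))
E
```

```text
[0.57814489 0.22298871 0.18151716] [0.00021006 0.00014871 0.00035052] [6.89953541e-05 8.16489675e-01 5.77360029e-01 5.06169553e-05] 0.20169362972462715 [-0.19074362  0.50321214 -0.56295654]
[345 268] [285 263]
```

View pics/c5.png

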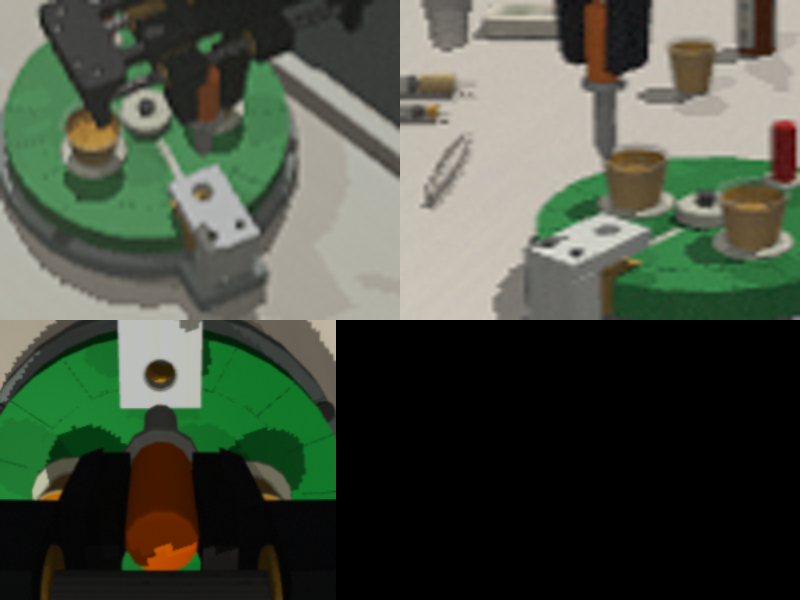

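All three views show the pin held upright, with its tip just short of the bracket hole. I'll measure the tip against the hole in an enlarged wrist crop.

```bash
python3 - <<'E'
from h import *
im=cv2.imread("pics/w5.png");cv2.imwrite("pics/c6.png",cv2.resize(im[220:345,260:370],None,fx=6,fy=4.8*1.25/1,interpolation=cv2.INTER_CUBIC)[:600]) if 0 else cv2.imwrite("pics/c6.png",cv2.resize(im[222:322,265:365],None,fx=6,fy=6,interpolation=cv2.INTER_CUBIC))
C=np.load("pics/w5.npy",allow_pickle=True).item();s=env.get_state();q=s["eef_rot"];A=Ro.from_quat([q[1],q[2],q[3],q[0]]).as_matrix();p=np.array([.57814,.22299,.1815])
zt=p[2]-.1045
for dx in(-.002,0,.002):
  c=lambda uv:np.round((uv-[265,222])*6,1)
  for nm,P in(("tip front",[dx+.002,0,zt]),("collar bottom front",[dx+.012,0,zt-.041]),("collarL",[dx,-.012,zt-.041]),("collarR",[dx,.012,zt-.041])):print(dx,nm,c(proj(C,A@P+p)))
E
```

```text
-0.002 tip front [[295.9 274.3]]
-0.002 collar bottom front [[294.2 359.2]]
-0.002 collarL [[125.3 514.5]]
-0.002 collarR [[463.6 514.6]]
0 tip front [[295.9 252.7]]
0 collar bottom front [[294.2 332.6]]
0 collarL [[124.6 489.2]]
0 collarR [[464.2 489.2]]
0.002 tip front [[295.8 231. ]]
0.002 collar bottom front [[294.1 305.8]]
0.002 collarL [[123.9 463.6]]
0.002 collarR [[464.8 463.6]]
```

View pics/c6.png

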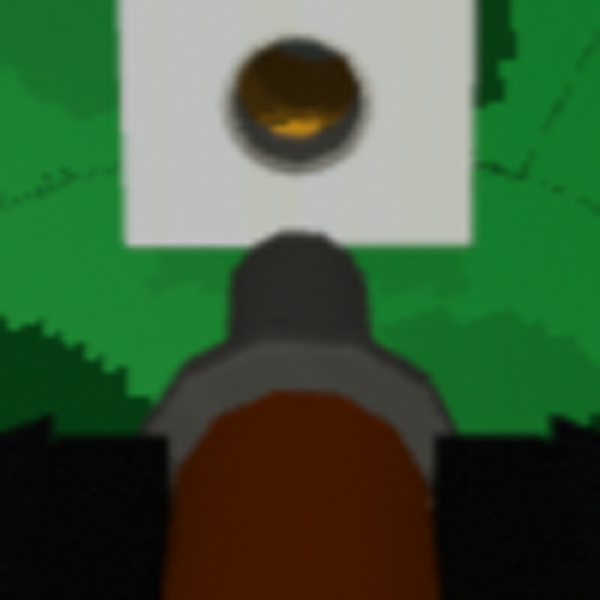

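```bash
python3 - <<'E'
from h import *
C=np.load("pics/w5.npy",allow_pickle=True).item();s=env.get_state();q=s["eef_rot"];A=Ro.from_quat([q[1],q[2],q[3],q[0]]).as_matrix();p=np.array([.57814,.22299,.1815])
h=back(C,(265+297/6,222+104.5/6),.064);print(h,A.T@(h-p))
for dx in(0,.002):
  for z,r in((.1045,.002),(.1125,.006),(.1455,.012),(.1495,.009)):
    a=np.linspace(0,6.28,100);P=np.c_[dx+r*np.cos(a),r*np.sin(a),np.full(100,p[2]-z)];uv=(proj(C,P@A.T+p)-[265,222])*6;print(dx,z,uv[:,1].min(),uv[:,0].min(),uv[:,0].max())
E
```

```text
[0.57900188 0.22531908 0.064     ] [2.46677936e-03 9.22370345e-06 1.17500350e-01]
0 0.1045 252.74714788709264 272.7849313253612 319.0181494750427
0 0.1125 242.62943727499544 223.74131684560552 367.5755541021448
0 0.1455 332.6245482304404 124.59547760671603 464.1965092832968
0 0.1495 396.5361949214363 164.02414398724568 424.3895501849116
0.002 0.1045 231.03432561589352 272.6900841285567 319.06049908888497
0.002 0.1125 219.9314417400085 223.4903749918501 367.7704391134545
0.002 0.1455 305.79636109788794 123.91441450326818 464.8011478911137
0.002 0.1495 369.506792547495 163.47764139704645 424.8563435732484
```

>>> move_arm(series=[0,0,0,0.002,0,0.01,1,0,0,0,0.002,0,0.025,1,0,0,0,0.002,0,0.038,1,0,0,0,0.002,0,0.043,1,0,0,0,0.002,0,0.047,1,0,0,0,0.002,0,0.051,1,0,0,0,0.002,0,0.055,1,0,0,0,0.002,0,0.055,1,0,0,0,0.002,0,0.055,1])

```text
time_s: 10.25
tcp_pos: [0.579, 0.2261, 0.1268]
eef_rot: [0.0, 0.816, 0.578, 0.0]
force: [-1.1, -0.7, -1.5]
grip_width: 0.196
```

>>> move_arm(series=[0,0,0,0,0,0.003,1,0,0,0,0,0,0.006,1,0,0,0,0,0,0.009,1,0,0,0,0,0,0.012,1,0,0,0,0,0,0.014,1,0,0,0,0,0,0.016,1,0,0,0,0,0,0.016,1])

```text
time_s: 10.95
tcp_pos: [0.5789, 0.226, 0.1103]
eef_rot: [-0.0, 0.816, 0.578, -0.0]
force: [1.1, -0.5, -1.6]
grip_width: 0.198
```

Tip is in the tray with no resistance. I'll seat the collar.

>>> move_arm(series=[0,0,0,0,0,0.003,1,0,0,0,0,0,0.006,1,0,0,0,0,0,0.008,1,0,0,0,0,0,0.01,1,0,0,0,0,0,0.01,1,0,0,0,0,0,0.01,1])

```text
time_s: 11.55
tcp_pos: [0.579, 0.226, 0.101]
eef_rot: [0.0, 0.816, 0.578, -0.0]
force: [-1.9, -1.6, 3.5]
grip_width: 0.197
```

>>> move_arm(series=[0,0,0,0,0,0.001,1,0,0,0,0,0,0.0015,1,0,0,0,0,0,0.0015,1,0,0,0,0,0,0.0015,1])

```text
time_s: 11.95
tcp_pos: [0.5791, 0.2261, 0.1009]
eef_rot: [0.0, 0.816, 0.578, -0.0]
force: [-6.4, -3.9, 13.8]
grip_width: 0.197
```

>>> move_arm(series=[0,0,0,0,0,0,0.3,0,0,0,0,0,0,0,0,0,0,0,0,0,0,0,0,0,0,0,0,0,0,0,0,0,0,-0.02,0,0,0,0,0,0,-0.05,0,0,0,0,0,0,-0.08,0,0,0,0,-0.03,0,-0.11,0,0,0,0,-0.05,0,-0.11,0,0,0,0,-0.05,0,-0.11,0,0,0,0,-0.05,0,-0.11,0])

```text
time_s: 13.05
tcp_pos: [0.5623, 0.1789, 0.2089]
eef_rot: [-0.0, 0.816, 0.577, -0.0]
force: [-0.6, 0.5, -0.1]
grip_width: 0.501
```

```bash
python3 - <<'E'
from h import *
env.camera("scene")
C,im=shot("wrist","w7.png");S,a=shot("side","s7.png");G,b=shot("scene","g7.png")
s=env.get_state();print(s["tcp_pos"],s["force"],s["time_s"])
P=[[.579,.2253,.068],[.579,.2253,.108]];print(proj(C,P),proj(S,P),proj(G,P))
f=lambda m,c,w,h:cv2.resize(m[c[1]-h:c[1]+h,c[0]-w:c[0]+w,::-1],(400,400*h//w),interpolation=cv2.INTER_CUBIC)
v=proj(S,P)[0].astype(int);u=proj(G,P)[0].astype(int)
o=np.hstack([f(b,u,40,28),f(a,v,40,28)]);cv2.imwrite("pics/c7.png",np.vstack([o,np.hstack([cv2.resize(im[:,:,::-1],(400,300)),np.zeros((300,400,3),np.uint8)])]))
print([np.abs(cv2.imread(f"pics/{x}").astype(int)[r]-cv2.imread(f"pics/{y}").astype(int)[r]).mean() for x,y,r in(("scene0.png","g7.png",np.s_[180:240,190:240]),("scene0.png","g7.png",np.s_[320:350,380:430]))])
E
```

```text
[0.56222007 0.17959425 0.20834574] [-0.51746027  0.68558334 -0.73903769] 13.25
[[315.82237039 157.88478199]
 [315.81800757 166.26891635]] [[286.08351374 277.74544459]
 [285.58143856 260.36688648]] [[345.07436623 273.8309405 ]
 [345.41870268 264.92094872]]
[np.float64(3.144222222222222), np.float64(11.80311111111111)]
```

View pics/c7.png

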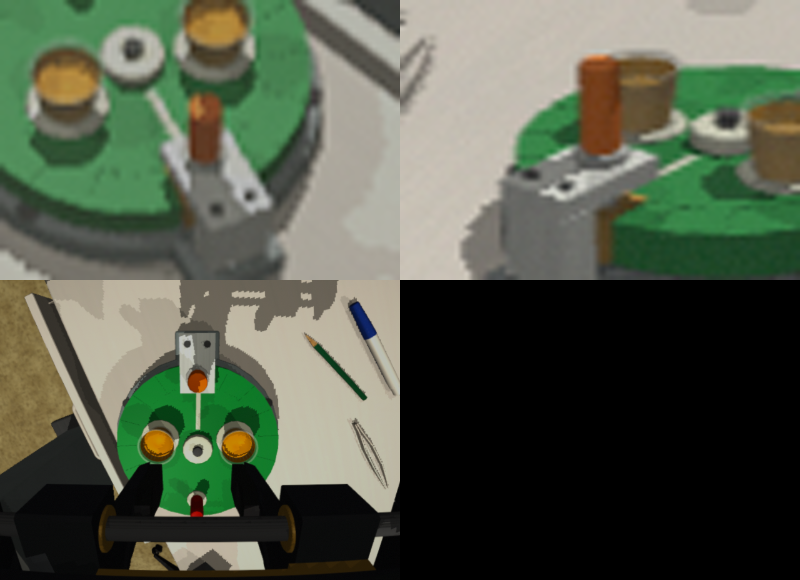

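The pin stands upright with its collar on the bracket, and the white line runs under the pin. The handle top is within about 2 px of where a seated pin should appear. The robot is clear, so I'll hand in.

```bash
python3 -c "
from cell import env
print(env.finish_job())"
```

```text
the job is handed in; nothing more can be done
None
```

The tray is locked: the pin is down through the bracket and the tray with its collar on the bracket. I let go of it and handed the job in at about 13 s.

I gripped the red stud, turned the tray about 74° clockwise and released it. I then pulled the pin from its block and lowered it through the bracket hole.

**Tray alignment:** the wrist view put the index hole about 2 mm from the bracket hole before the pin went in. I left that as it was, since it was inside the 6 mm limit.

**Insertion:** the pin went in without noticeable resistance, then met a firm stop at about 14 N, at the height expected with the collar on the bracket.

**Last views:** the scene and side pictures show the pin upright with its collar on the bracket. The wrist camera shows the gripper clear of everything.

**Camera disagreement:** the scene camera placed things about 3–4 mm away from where the wrist camera did. I used the wrist camera, because the visible fingertips matched its calibration.

**Loose objects:** the arm never went near the dropper bottle, the loose cup or the nail brush. A rough before/after comparison of the scene pictures showed little change at the bottle and cup. It showed more at the brush (mean difference 11.8, against 3.1), which I took for a change of shadow and did not check further.

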